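Tap the cordless lamp to the centre of its charging pad

ROBOT

A 6-joint arm with a two-finger parallel gripper is mounted at the origin on the work surface. World frame = base frame: x ahead of the robot, y to its left, z up, the work surface at z = 0. Lengths are in mm, angles in rad, forces in N, time in s.
With the tool pointing down it reaches from about 350 to 975 mm from the base axis. Payload 7.1 kg.
Tool frame: the origin (TCP) lies between the finger pads; the fingertips stand 19 mm ahead of it and the grasp point (between the pads) is the TCP; z points along the fingers, y is the line along which they close (so a half turn about z gives the same grasp; the last joint's range is limited). The gripper opens to 88 mm and grips with 3 to 60 N. Pads are 20 mm wide; open, the fingers measure 115 mm over their backs; the gripper's body (75 mm by 178 mm) begins 61 mm behind the grasp point.
Start: joints at [1.195, 0.423, 1.63, -0, 1.089, -0.019], TCP at [218.266, 585.632, 241.675] pointing down, gripper open.
Joint ranges: [-3, 3], [-0.9, 2.11], [0.09, 2.58], [-1.31, 4.45], [0.11, 2.69], [-2.54, 2.54]. Speed limits (rad/s): [2.39, 2.39, 3.01, 3.14, 3.14, 3.14].

INTERFACE

Orientations are given as a rotation vector (axis times angle).
In Python, from workcell import ctrl gives the robot as it stands.
- The arm moves only by the tool arm_command, never from a script. Its argument "series" is a list of rows, each an object with "linear": the shift along the tool's x, y, z in m, a list of three; "turn": the turn about the tool's z in rad. A call has 1 to 10 rows; each row shifts and turns the commanded pose from where the row before left it, along the tool's axes as they then stand; what a row does not reach is not made up. A row lasts 1/10 s, in which the tool goes at most 50 mm and 8.59 degrees, less where a joint would pass 70% of its speed; a pose out of reach is approached as far as the arm can. A call with a gripper value outside its range is refused whole. "jaw" is the opening, from -1 (shut) to 1 (fully open), set as the call begins (left out, the last holds). The fingers move at their own pace and stop on an object; the grip force is fixed at half the most. Time passes only in rows, so rows that do not move let the fingers close. It gives the time, the measured TCP pose, the force, the opening and the grip force at its end, in the units of the state.
- ctrl.get_obs(): the state, without advancing time (a new reading comes with each control period).
- ctrl.get_image(name): name is "scene" or "top" or "wrist"; returns a dict with "frame" (420x560x3 uint8, blue, green, red), "fx", "fy", "cx", "cy" (pixels), "k1" (the pictures are not rectified: a ray, as slopes to the right and down, at radius r is drawn at 1 + k1 r^2 times it, then the intrinsics apply), "rvec" (rotation vector, rad) and "tvec" (3), from world to camera coordinates, as OpenCV has them. Camera axes: x right, y down, z forward; pixel columns grow to the right and rows downward; lengths in mm; the calibration is good to about 2 mm. A picture is of the moment at which its call begins. There is no depth.
- ctrl.close_job(): hands the job in; it is judged then, once.
The state is a dict: "t": time; "qpos": joint angles; "qvel": joint speeds; "joint_torque": joint torques, N m; "ee_pos": TCP position; "orientation": TCP orientation; "ft_force": force on the tool from outside, world axes, zero at the start; "moment": the same for the moment, N m; "width": finger opening in mm; "grasp_force": force on a finger pad.
Only numpy, scipy, OpenCV 4.12 (cv2) and the standard library are available. Lean on these libraries where they do the work, as an engineer would, in place of code of your own. Each camera call takes 0.05 s, during which the arm holds its last target. There are 200 camera calls.

TASK

The cordless lamp was put back off-centre on its round charging pad, so it does not charge. With the fingertips, nudge it lightly by the edge of its foot until the foot sits centred on the pad with an even margin all round, then come away. It is wobbly: do not pinch, lift, knock or tip it, touch nothing above its foot, and leave the other things on the bench where they are.

Things in the scene. Friction and masses are not known exactly. Their poses are not given: they have to be found in the camera images.
- lamp: Cordless bench lamp, loose, 192 mm tall, about 0.4 kg (hidden: 0.7 to 1.4 times that), standing off-centre on the pad, its foot partly over the edge, turned any way about z. It stands only on a ring of rubber studs 40 mm across, so it is wobbly. Origin: centre of its underside, on the foot's axis, level with the pad's top face; z up.
- lamp_foot (a point): Centre of the lamp's foot, half-way up its wall, 18 mm above the lamp's origin. The foot is a dark upright cylinder, 110 mm in diameter, its wall running from 8 to 28 mm above the pad's top. Pushed on the wall at half height or lower it slides (about 1 to 4 N, friction about 0.6) and stops where the push stops; pushed higher, or jerked, the lamp may tip.
- lamp_neck: The lamp above its foot, fixed to it, not to be touched: a stem 12 mm thick on the foot's axis and a stubby spot head 33 mm thick reaching up to 30 mm out from the axis, 128 to 164 mm above the foot's top. The gripper's body beside it may need to lean away a little. Origin: the stem's root in the middle of the foot's top, 28 mm above the lamp's origin; x: the way the head shines.
- pad: White round wireless charging pad with a grey top, 130 mm in diameter and 18 mm high, screwed to the bench. Origin: centre of its underside, on the bench; its top face is 18 mm above. The lamp charges when the axis of its foot is within 6 mm of the pad's axis; centred, a 10 mm margin of pad shows all round the foot.
- brush: Bystander: red nylon brush, bristles down, 110 x 52 x 42 mm, near the pad. Origin: centre of its underside, x along its length.
- wax: Bystander: purple wax block, 85 x 40 x 22 mm, near the pad. Origin: centre of its underside, x along its length.
- yellow_wax: Bystander: yellow wax block, 85 x 40 x 18 mm. Origin: centre of its underside, x along its length.
- tin: Bystander: round steel tin with a clip-on lid, 75 mm across, 48 mm tall. Origin: centre of its underside.
- cork: Bystander: cork polishing block, 100 x 55 x 30 mm. Origin: centre of its underside, x along its length.
- file_guide: Bystander: orange edge-file guide with a steel file, 120 x 45 x 38 mm. Origin: centre of its underside, x along its length.
- cleaner: Bystander: blue bottle of base cleaner, 56 mm in diameter, 150 mm tall. Origin: centre of its underside.

How it is judged:
By the outcome, as a careful person would: the job done as asked, in the order asked, and still so for the second after the job is handed in, with the robot touching nothing.
It also fails if it takes over 58 s, if anything falls off the work surface, if the arm or the gripper's body presses on something with over 40 N, if the wrist force passes 120 N, or if a joint passes its speed limit or range.

## Working session

There is one attempt and no reset: what is moved stays moved. The work goes in short steps, Python scripts to look and compute and a tool call to move; the robot and the scene stay as the last step left them, time stands still between calls to the robot, and variables do not carry over. Pictures are saved under pics/ and viewed, at most 10 in all, crops included, and the job is handed in when it is done.

Besides the shell and the picture viewer there is one more tool, called by a JSON object that holds its "op" and its "data", one argument or row to a line. arm_command: Moves the arm, as the interface text tells. Its arguments: {"type":"object","properties":{"series":{"type":"array"},"jaw":{"type":"number"}},"required":["series"]}

```bash
ls; mkdir -p pics
cat > h.py <<'E'
import numpy as np, cv2
from workcell import ctrl
def grab(n):
    return ctrl.get_image(n)
def ray(im,u,v):
    K=np.array([[im["fx"],0,im["cx"]],[0,im["fy"],im["cy"]],[0,0,1.]])
    d=cv2.undistortPoints(np.array([[[u,v]]],float),K,np.array([im["k1"],0,0,0.]))
    # note: model x_d=x(1+k1 r^2), same as OpenCV
    R=cv2.Rodrigues(np.array(im["rvec"],float))[0]; t=np.array(im["tvec"],float).ravel()
    return -R.T@t, R.T@np.array([*d[0,0],1.])
def onz(im,u,v,z):
    c,d=ray(im,u,v); return c+d*(z-c[2])/d[2]
def proj(im,p):
    K=np.array([[im["fx"],0,im["cx"]],[0,im["fy"],im["cy"]],[0,0,1.]])
    return cv2.projectPoints(np.array(p,float).reshape(-1,1,3),np.array(im["rvec"],float),np.array(im["tvec"],float),K,np.array([im["k1"],0,0,0.]))[0][:,0]
E
python3 - <<'E'
from h import *
import pickle
ims={n:grab(n) for n in("scene","top")}
pickle.dump(ims,open("ims0.pkl","wb"))
for n,i in ims.items():
    cv2.imwrite(f"pics/{n}0.png",i["frame"]); c,d=ray(i,280,210); print(n,c,d,i["fx"],i["k1"])
o=ctrl.get_obs(); print({k:np.round(v,3) for k,v in o.items()})
E
```

```text
pics
scene [1415.41832125 -228.62357056  985.7897024 ] [-0.68012425  0.14719521 -0.71823209] 471.94776010055773 -0.12975551392842904
top [ 361.47274748    6.55925676 1057.83824256] [ 0.19101887 -0.03254343 -0.98119449] 427.0102041039072 -0.004287505230776721
{'t': np.float64(0.1), 'qpos': array([ 1.195,  0.424,  1.631, -0.   ,  1.089, -0.019]), 'qvel': array([ 0.001,  0.   , -0.002,  0.   , -0.001, -0.001]), 'joint_torque': array([ 0.0000e+00, -5.4562e+01, -2.7432e+01,  6.5000e-02,  1.9000e-02,
        0.0000e+00]), 'ee_pos': array([218.103, 585.213, 240.966]), 'orientation': array([-5.570e-01, -3.091e+00,  2.000e-03]), 'ft_force': array([0.514, 0.068, 0.405]), 'moment': array([-0.017,  0.033,  0.007]), 'grasp_force': np.float64(0.0), 'width': np.float64(88.105)}
```

```bash
python3 -c "
import cv2
a=cv2.imread('pics/scene0.png');b=cv2.imread('pics/top0.png')
print(a.shape)"
```

```text
(420, 560, 3)
```

View pics/top0.png

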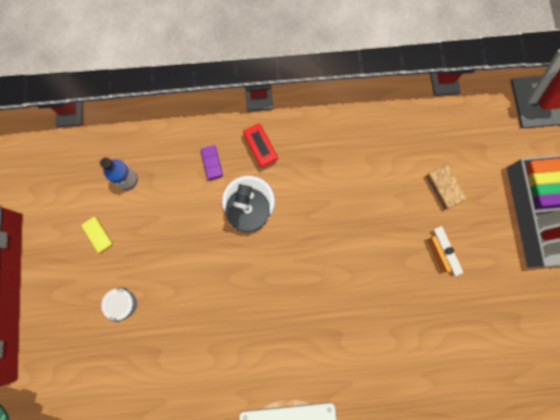

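View pics/scene0.png

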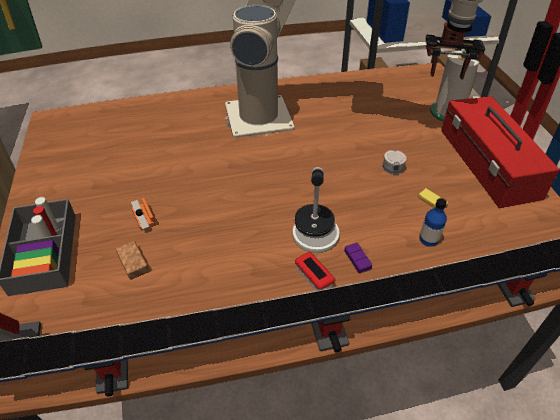

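The top view shows the pad at about (248,203) with the dark foot at about (248,209), shifted toward the robot. The red brush is at (261,146) and the purple wax at (211,162), both on the far side. The scene view agrees, with the lamp at (316,220).

Run:
```python
from h import *
import pickle
ims=pickle.load(open("ims0.pkl","rb"))
i=ims["top"]; f=i["frame"]; hsv=cv2.cvtColor(f,cv2.COLOR_BGR2HSV)
print([np.round(onz(i,*p,0)) for p in((261,146),(211,162),(118,305),(96,235))])
c=f[160:250,205:295]; cv2.imwrite("pics/topcrop.png",cv2.resize(c,None,fx=6,fy=6,interpolation=cv2.INTER_NEAREST))
# white pad ring: low sat, bright
roi=np.zeros(f.shape[:2],np.uint8); roi[170:242,215:282]=255
w=((hsv[...,1]<60)&(hsv[...,2]>110)).astype(np.uint8)*255&roi
d=((hsv[...,2]<80)).astype(np.uint8)*255&roi
for n,m in(("white",w),("dark",d)):
    cs=max(cv2.findContours(m,cv2.RETR_EXTERNAL,cv2.CHAIN_APPROX_NONE)[0],key=cv2.contourArea)
    (u,v),r=cv2.minEnclosingCircle(cs); print(n,u,v,r,cv2.contourArea(cs),cv2.boundingRect(cs))
    for z in(18,46): print(z,np.round(onz(i,u,v,z),1),np.round(np.linalg.norm(onz(i,u+r,v,z)-onz(i,u,v,z)),1))
```

```text
[array([741.,   5.,   0.]), array([709., 137.,   0.]), array([370., 382.,   0.]), array([545., 434.,   0.])]
white 247.8397216796875 200.83274841308594 26.351409912109375 689.5 (222, 176, 53, 39)
18 [594.3  49.7  18. ] 65.7
46 [588.   48.6  46. ] 63.9
dark 233.5 217.0 12.816105842590332 207.5 (226, 205, 17, 25)
18 [556.7  88.2  18. ] 31.7
46 [551.4  86.   46. ] 30.8
```

View pics/topcrop.png

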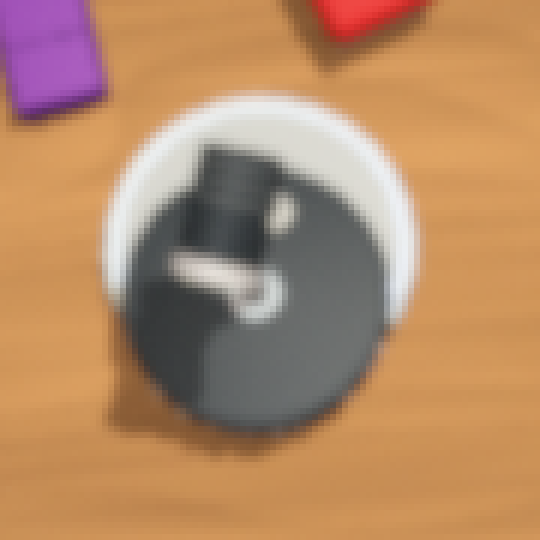

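The crop shows the foot's rim at columns 226–270 with its bottom at row 232. The pad is a circle centred at (247.8,200.8). So the foot is about 28 mm too near the robot. The lens strip at crop (212,273) suggests that the head shines roughly toward the robot. I'll check that and the gripper's shape in the scene view.

Run:
```python
from h import *
import pickle
ims=pickle.load(open("ims0.pkl","rb"))
i=ims["scene"]; f=i["frame"]
a=cv2.resize(f[160:260,285:350],None,fx=6,fy=6,interpolation=cv2.INTER_CUBIC)[:600]
b=cv2.resize(f[0:100,422:490],None,fx=6,fy=6,interpolation=cv2.INTER_CUBIC)[:600]
cv2.imwrite("pics/sc.png",np.hstack([a,b])[:, :800])
t=ims["top"]
fx=205;fy=160
F=onz(t,248.1,210,46); print("foot",F)
for z in(60,100,174,192,210):
    P=[F[0],F[1],z]; q=proj(t,P)[0]; s=proj(i,P)[0]
    print(z,"topcrop",np.round((q-[205,160])*6),"scenecrop",np.round((s-[285,160])*6))
# candidate lens centre at z=192
for q in((170,262),(255,285),(205,150),(285,165)):
    print(q,np.round(onz(t,205+q[0]/6,160+q[1]/6,192)-F,1), np.round(onz(t,205+q[0]/6,160+q[1]/6,210)-F,1))
```

```text
foot [565.37728237  49.71518534  46.        ]
60 topcrop [257. 293.] scenecrop [173. 311.]
100 topcrop [250. 273.] scenecrop [178. 248.]
174 topcrop [238. 230.] scenecrop [186. 125.]
192 topcrop [234. 219.] scenecrop [188.  93.]
210 topcrop [231. 207.] scenecrop [190.  61.]
(170, 262) [-13.3  23.2 146. ] [-17.3  21.8 164. ]
(255, 285) [-24.1  -5.4 146. ] [-27.8  -6.2 164. ]
(205, 150) [ 25.4   8.2 146. ] [ 20.6   7.2 164. ]
(285, 165) [ 17.5 -19.1 146. ] [ 12.9 -19.6 164. ]
```

View pics/sc.png

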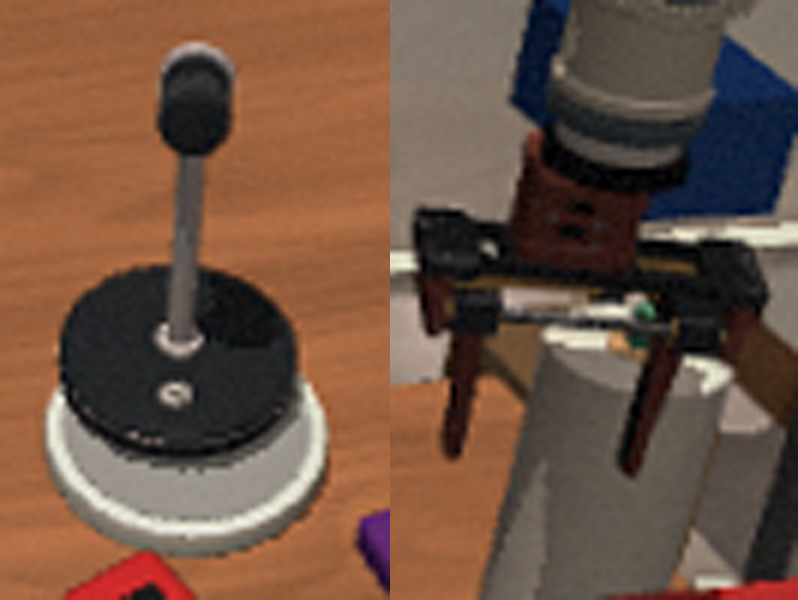

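The head shines roughly toward (-0.93, +0.37), almost at the side I would push from. Since the tool can't be tilted here, I need the body's real depth. I'll stage the gripper near the lamp and look.

{"op": "arm_command", "data": {
  "series": [
    {"linear": [-0.024,-0.024,0],"turn": 0},
    {"linear": [-0.024,-0.024,0],"turn": 0},
    {"linear": [-0.024,-0.024,0],"turn": 0},
    {"linear": [-0.024,-0.024,0],"turn": 0},
    {"linear": [-0.024,-0.024,0],"turn": 0},
    {"linear": [-0.024,-0.024,0],"turn": 0},
    {"linear": [-0.024,-0.024,0],"turn": 0},
    {"linear": [-0.024,-0.024,0],"turn": 0},
    {"linear": [-0.024,-0.024,0],"turn": 0},
    {"linear": [-0.024,-0.024,0],"turn": 0}
  ],
  "jaw": -0.5
}}

```text
t: 1.1
ee_pos: [359.5, 275.5, 241.5]
orientation: [-0.557, -3.092, 0.0]
ft_force: [-0.5, -0.1, -0.4]
width: 22.1
grasp_force: 0.0
```

{"op": "arm_command", "data": {
  "series": [
    {"linear": [-0.024,-0.024,0],"turn": 0},
    {"linear": [-0.024,-0.024,0],"turn": 0},
    {"linear": [-0.024,-0.024,0],"turn": 0},
    {"linear": [-0.024,-0.024,0],"turn": 0},
    {"linear": [-0.024,-0.024,0],"turn": 0},
    {"linear": [-0.024,-0.024,0],"turn": 0},
    {"linear": [-0.024,-0.024,0],"turn": 0},
    {"linear": [-0.024,-0.024,0],"turn": 0},
    {"linear": [-0.024,-0.024,0],"turn": 0},
    {"linear": [-0.024,-0.024,0],"turn": 0}
  ]
}}

```text
t: 2.1
ee_pos: [500.6, -33.2, 241.5]
orientation: [-0.558, -3.091, -0.0]
ft_force: [0.8, 0.8, -0.5]
width: 21.6
grasp_force: 0.0
```

{"op": "arm_command", "data": {
  "series": [
    {"linear": [0,0,0],"turn": 0.14},
    {"linear": [0,0,0],"turn": 0.14},
    {"linear": [0,0,0],"turn": 0.14},
    {"linear": [0,0,0],"turn": 0.14},
    {"linear": [0,0,0],"turn": 0.14},
    {"linear": [0,0,0],"turn": 0.14},
    {"linear": [0,0,0],"turn": 0.14},
    {"linear": [0,0,0],"turn": 0.14},
    {"linear": [0,0,0],"turn": 0.14},
    {"linear": [0,0,0],"turn": 0.14}
  ]
}}

```text
t: 3.1
ee_pos: [500.1, -31.8, 241.4]
orientation: [-2.423, -1.998, 0.001]
ft_force: [-0.6, 0.1, 0.0]
width: 22.0
grasp_force: 0.0
```

{"op": "arm_command", "data": {
  "series": [
    {"linear": [0,0,0],"turn": 0.14},
    {"linear": [0,0,0],"turn": 0.14},
    {"linear": [0,0,0],"turn": 0.146},
    {"linear": [0,0,0],"turn": 0},
    {"linear": [0,0,0],"turn": 0}
  ]
}}

```text
t: 3.6
ee_pos: [500.2, -31.8, 241.5]
orientation: [-2.784, -1.454, 0.001]
ft_force: [0.2, 0.3, 0.2]
width: 21.8
grasp_force: 0.0
```

Run:
```python
from h import *
import pickle
o=ctrl.get_obs(); R=cv2.Rodrigues(np.array(o["orientation"]))[0]
print(o["t"],np.round(o["ee_pos"],1),np.round(R,3),o["width"],np.round(o["qpos"],2),np.round(o["ft_force"],2))
ims={n:grab(n) for n in("scene","top","wrist")}; pickle.dump(ims,open("ims1.pkl","wb"))
t=ims["top"]["frame"][130:290,190:390]; s=ims["scene"]["frame"][130:260,240:380]
for n,c in(("t",t),("s",s)): print(c.shape)
T=cv2.resize(t,(400,320),interpolation=cv2.INTER_CUBIC);S=cv2.resize(ims["scene"]["frame"][90:260,240:430],(400,358),interpolation=cv2.INTER_CUBIC)
W=cv2.resize(ims["wrist"]["frame"],(400,300))
P=np.zeros((600,800,3),np.uint8);P[:320,:400]=T;P[:358,400:]=S;P[300:300+300,:400][20:]=W[:280]
cv2.imwrite("pics/m1.png",P)
c,d=ray(ims["wrist"],280,210); print(c,d)
```

```text
3.6 [500.2 -31.8 241.5] [[ 0.571  0.821 -0.   ]
 [ 0.821 -0.571  0.   ]
 [-0.    -0.    -1.   ]] 21.83366016222837 [-0.09  0.24  1.9  -0.    1.    0.52] [0.2  0.33 0.18]
(160, 200, 3)
(130, 140, 3)
[544.40768212  31.24991947 384.62136412] [-0.14946087 -0.2460116  -0.95786558]
```

View pics/m1.png

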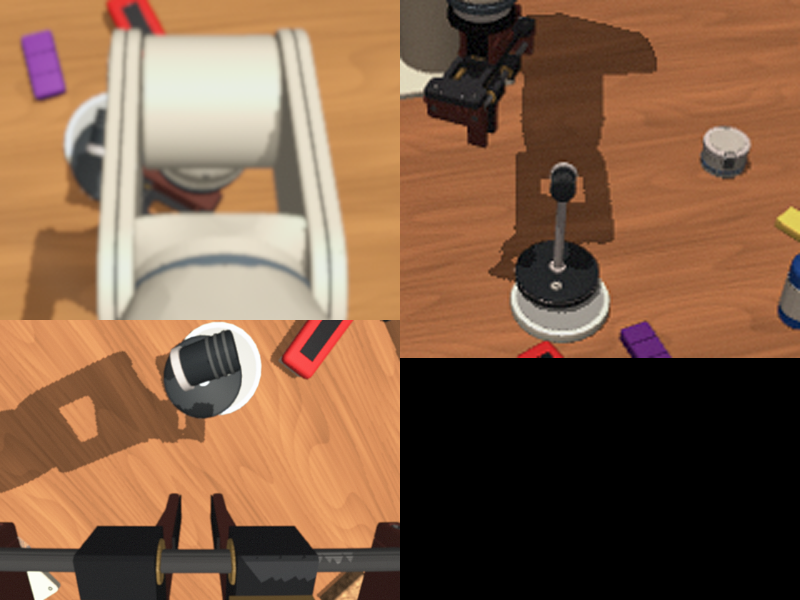

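The wrist view (lower left) shows the foot at (203,385) and the head pointing left, with its white lens at (182,370). The gripper's own front edge lies along row ≈522 of the composite. The scene view confirms the wide bar with a block above it. From the wrist view I'll get the pad, foot, head direction and body depth.

Run:
```python
from h import *
import pickle
ims=pickle.load(open("ims1.pkl","rb")); w=ims["wrist"]; f=w["frame"]
R=np.array([[.571,.821,0],[.821,-.571,0],[0,0,-1]]); T=np.array([500.2,-31.8,241.5])
for (u,v) in((168,290),(20,284),(242,244),(280,325)):
    print((u,v),[(h,np.round(R.T@(onz(w,u,v,241.5+h)-T),0)[:2]) for h in(-19,61,75,95,110)])
hsv=cv2.cvtColor(f,cv2.COLOR_BGR2HSV)
roi=np.zeros(f.shape[:2],np.uint8); cv2.circle(roi,(295,65),95,255,-1)
wh=((hsv[...,1]<50)&(hsv[...,2]>120)).astype(np.uint8)*255&roi
dk=((hsv[...,2]<90)&(hsv[...,1]<110)).astype(np.uint8)*255&roi
for n,m in(("w",wh),("d",dk)):
    cs=max(cv2.findContours(m,cv2.RETR_EXTERNAL,cv2.CHAIN_APPROX_NONE)[0],key=cv2.contourArea)
    print(n,cv2.minEnclosingCircle(cs),cv2.boundingRect(cs))
x0,y0=210,0
c=cv2.resize(f[0:150,210:390],None,fx=4,fy=4,interpolation=cv2.INTER_CUBIC); cv2.imwrite("pics/w1.png",c)
```

```text
(168, 290) [(-19, array([-19., -60.])), (61, array([ 28., -30.])), (75, array([ 37., -25.])), (95, array([ 49., -18.])), (110, array([ 57., -12.]))]
(20, 284) [(-19, array([ -16., -145.])), (61, array([ 30., -73.])), (75, array([ 38., -61.])), (95, array([ 50., -43.])), (110, array([ 58., -29.]))]
(242, 244) [(-19, array([  9., -17.])), (61, array([43., -9.])), (75, array([49., -7.])), (95, array([57., -5.])), (110, array([63., -3.]))]
(280, 325) [(-19, array([-42.,   4.])), (61, array([17.,  2.])), (75, array([27.,  2.])), (95, array([42.,  1.])), (110, array([53.,  1.]))]
w ((305.5, 67.38372039794922), 64.94248962402344) (258, 3, 108, 130)
d ((291.6255187988281, 73.59918975830078), 66.00899505615234) (229, 14, 109, 124)
```

View pics/w1.png

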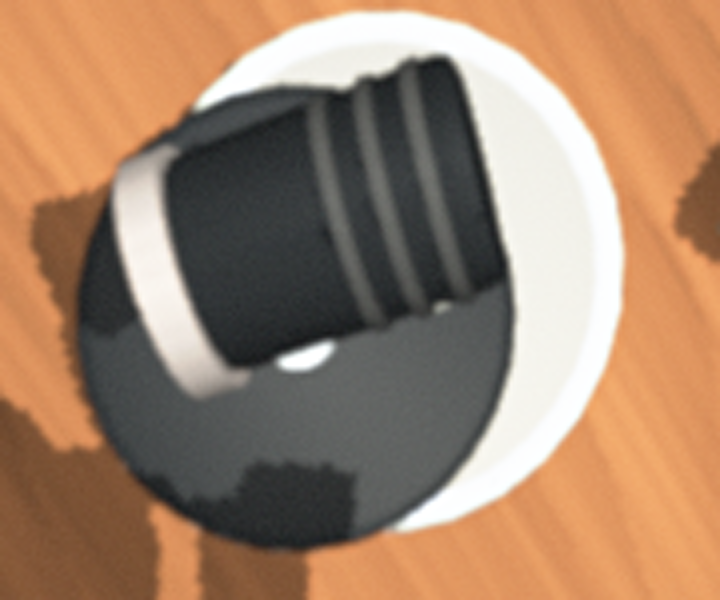

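The crop (4×, origin at (210,0)) shows the foot circle centred near (297,331), the pad near (388,247), the lens ring at left (150,270) and the head's back at right (480,170).

```bash
cat >> h.py <<'E'
def circ(P):
    P=np.asarray(P); A=np.c_[2*P[:,:2],np.ones(len(P))]
    s=np.linalg.lstsq(A,(P[:,:2]**2).sum(1),rcond=None)[0]; return s[0],s[1],np.sqrt(s[2]+s[0]**2+s[1]**2)
E
python3 - <<'E'
from h import *
import pickle
w=pickle.load(open("ims1.pkl","rb"))["wrist"]; f=w["frame"]
hsv=cv2.cvtColor(f,cv2.COLOR_BGR2HSV)
q=lambda x,y:(210+x/4,y/4)
wh=((hsv[...,1]<60)&(hsv[...,2]>120)).astype(np.uint8)*255
dk=((hsv[...,2]<130)&(hsv[...,1]<90)).astype(np.uint8)*255
# rays from rough centres: last white / dark pixel
def edge(mask,c,angs,rmax):
    out=[]
    for a in np.radians(angs):
        rr=np.arange(0,rmax,.25); us=c[0]+rr*np.cos(a); vs=c[1]+rr*np.sin(a)
        k=[j for j in range(len(rr)) if 0<=us[j]<559 and 0<=vs[j]<419 and mask[int(vs[j]+.5),int(us[j]+.5)]]
        if k: out.append((us[k[-1]],vs[k[-1]]))
    return out
pe=edge(wh,q(388,247),range(-100,80,6),66)
fe=edge(dk,q(297,331),list(range(-5,55,5))+list(range(150,185,5)),58)
fh=q(297,331)
P=circ([onz(w,*p,18) for p in pe]); print("pad",np.round(P,1))
F=circ([onz(w,*p,46) for p in fe]); print("foot",np.round(F,1)); print(np.round([onz(w,*q(*p),46) for p in((80,331),(515,331),(297,548))],1))
F=(566,50) if abs(F[2]-55)>3 else F
for p in((112,190),(195,395),(455,60),(505,285),(460,58)):
    print(p,[np.round(onz(w,*q(*p),z)[:2]-F[:2],1) for z in(185,192,200)])
E
```

```text
pad [596.9  48.4  62.9]
foot [569.   50.7  53.4]
[[525.5  79.7  46. ]
 [613.1  18.5  46. ]
 [539.5   6.   46. ]]
(112, 190) [array([-20.8,  21.5]), array([-20.9,  20.1]), array([-21.1,  18.5])]
(195, 395) [array([-27.3,  -7.6]), array([-27.2,  -8. ]), array([-27.1,  -8.5])]
(455, 60) [array([27.8,  7.8]), array([26. ,  6.8]), array([23.9,  5.7])]
(505, 285) [array([ 18. , -20.8]), array([ 16.5, -20.7]), array([ 14.8, -20.7])]
(460, 58) [array([28.5,  7.6]), array([26.6,  6.6]), array([24.5,  5.6])]
```

Both views agree. The pad is at about (595.6, 49) and the foot at about (567.5, 50), so it needs about +28 mm in x. A straight push from the robot's side would put the gripper body against the head. I'll cradle the foot between slightly open fingertips, with the tool's x axis square to the head (azimuth 70°), and push from the +y and -y sides in turn. I'll go to the +y side first.

{"op": "arm_command", "data": {
  "series": [
    {"linear": [0,0,-0.02],"turn": -0.13},
    {"linear": [0,0,-0.02],"turn": -0.13},
    {"linear": [0.03,0.006,0],"turn": 0},
    {"linear": [0.03,0.006,0],"turn": 0},
    {"linear": [0.03,0.006,0],"turn": 0},
    {"linear": [0.03,0.006,0],"turn": 0},
    {"linear": [0.03,0.006,0],"turn": 0},
    {"linear": [0.032,0.005,0],"turn": 0},
    {"linear": [0,0,0],"turn": 0},
    {"linear": [0,0,0],"turn": 0}
  ],
  "jaw": -0.09
}}

```text
t: 4.75
ee_pos: [595.7, 127.3, 281.2]
orientation: [-2.574, -1.801, 0.002]
ft_force: [0.5, -0.2, -0.7]
width: 39.9
grasp_force: 0.0
```

Run:
```python
from h import *
import pickle
o=ctrl.get_obs(); R=cv2.Rodrigues(np.array(o["orientation"]))[0]
print(o["t"],np.round(o["ee_pos"],1),np.round(R[:2,0],3),np.round(o["width"],1),np.round(o["qpos"],2))
T=o["ee_pos"]; F=np.array([567.5,50.3]); d=F+81*R[:2,0]-T[:2]; print("to standoff tool xy",np.round(R[:2,:2].T@d,1))
```

```text
4.75 [595.7 127.3 281.2] [0.343 0.939] 39.9 [ 0.19  0.36  1.63 -0.    1.15  0.54]
to standoff tool xy [-1.  -0.1]
```

{"op": "arm_command", "data": {
  "series": [
    {"linear": [0,0,0.028],"turn": 0},
    {"linear": [0,0,0.028],"turn": 0},
    {"linear": [0,0,0.028],"turn": 0},
    {"linear": [0,0,0.028],"turn": 0},
    {"linear": [0,0,0.028],"turn": 0},
    {"linear": [0,0,0.028],"turn": 0},
    {"linear": [0,0,0.028],"turn": 0},
    {"linear": [0,0,0.026],"turn": 0},
    {"linear": [0,0,0.012],"turn": 0},
    {"linear": [0,0,0.005],"turn": 0}
  ]
}}

```text
t: 5.75
ee_pos: [595.1, 126.0, 41.7]
orientation: [-2.576, -1.797, 0.003]
ft_force: [-0.8, -0.0, 0.5]
width: 40.0
grasp_force: 0.0
```

{"op": "arm_command", "data": {
  "series": [
    {"linear": [-0.003,0,0],"turn": 0},
    {"linear": [-0.003,0,0],"turn": 0},
    {"linear": [-0.003,0,0],"turn": 0},
    {"linear": [-0.002,0,0],"turn": 0},
    {"linear": [-0.002,0,0],"turn": 0},
    {"linear": [-0.001,0,0],"turn": 0},
    {"linear": [0,0,0],"turn": 0}
  ]
}}

```text
t: 6.45
ee_pos: [591.2, 113.7, 42.8]
orientation: [2.576, 1.798, 0.0]
ft_force: [0.7, 1.1, 0.8]
width: 39.7
grasp_force: 0.0
```

Run:
```python
from h import *
o=ctrl.get_obs(); print(o["t"],np.round(o["ee_pos"],1),np.round(o["ft_force"],2))
s=grab("scene"); t=grab("top")
a=cv2.resize(s["frame"][130:260,260:390],(520,520),interpolation=cv2.INTER_CUBIC)
b=cv2.resize(t["frame"][150:250,200:270],(280,400),interpolation=cv2.INTER_CUBIC)
P=np.zeros((520,800,3),np.uint8);P[:,:520]=a;P[:400,520:]=b
cv2.imwrite("pics/a1.png",P)
```

```text
6.45 [591.2 113.7  42.8] [0.66 1.14 0.81]
```

View pics/a1.png

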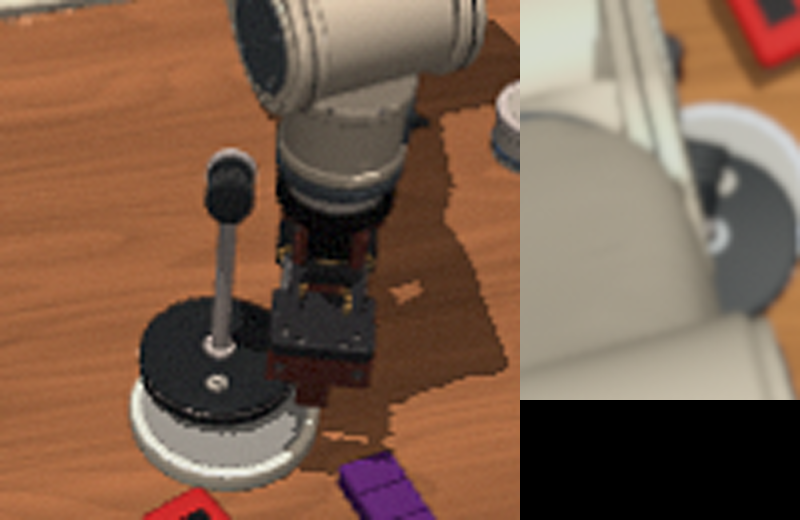

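The view shows the fingers just off the foot's +y edge, with the body clear of the head to the right. Now I'll start the gentle push in -y.

{"op": "arm_command", "data": {
  "series": [
    {"linear": [-0.0014,0.0005,0],"turn": 0},
    {"linear": [-0.0014,0.0005,0],"turn": 0},
    {"linear": [-0.0014,0.0005,0],"turn": 0},
    {"linear": [-0.0014,0.0005,0],"turn": 0},
    {"linear": [-0.0014,0.0005,0],"turn": 0},
    {"linear": [-0.0014,0.0005,0],"turn": 0},
    {"linear": [-0.0014,0.0005,0],"turn": 0},
    {"linear": [-0.0014,0.0005,0],"turn": 0}
  ]
}}

```text
t: 7.35
ee_pos: [591.0, 101.9, 42.7]
orientation: [-2.576, -1.798, -0.0]
ft_force: [-0.2, 2.4, -0.7]
width: 40.2
grasp_force: 1.3
```

{"op": "arm_command", "data": {
  "series": [
    {"linear": [-0.0014,0.0005,0],"turn": 0},
    {"linear": [-0.0014,0.0005,0],"turn": 0},
    {"linear": [-0.0014,0.0005,0],"turn": 0},
    {"linear": [-0.0014,0.0005,0],"turn": 0},
    {"linear": [-0.0014,0.0005,0],"turn": 0},
    {"linear": [-0.001,0.0004,0],"turn": 0},
    {"linear": [-0.0007,0.0003,0],"turn": 0},
    {"linear": [0,0,0],"turn": 0}
  ]
}}

```text
t: 8.15
ee_pos: [591.0, 92.5, 42.6]
orientation: [2.576, 1.798, -0.0]
ft_force: [0.5, 1.2, -0.1]
width: 40.1
grasp_force: 0.8
```

{"op": "arm_command", "data": {
  "series": [
    {"linear": [0.003,0,0],"turn": 0},
    {"linear": [0.007,0,0],"turn": 0},
    {"linear": [0.012,0,0],"turn": 0},
    {"linear": [0,0,-0.03],"turn": 0},
    {"linear": [0,0,-0.042],"turn": 0},
    {"linear": [0,0,-0.042],"turn": 0},
    {"linear": [0,0,-0.042],"turn": 0},
    {"linear": [0,0,-0.042],"turn": 0},
    {"linear": [0,0,-0.042],"turn": 0},
    {"linear": [0,0,0],"turn": 0}
  ]
}}

```text
t: 9.15
ee_pos: [602.0, 114.8, 289.5]
orientation: [2.571, 1.796, 0.016]
ft_force: [0.7, -0.3, 0.7]
width: 39.7
grasp_force: 0.0
```

{"op": "arm_command", "data": {
  "series": [
    {"linear": [-0.028,0,0],"turn": 0},
    {"linear": [-0.028,0,0],"turn": 0},
    {"linear": [-0.028,0,0],"turn": 0},
    {"linear": [-0.028,0,0],"turn": 0},
    {"linear": [-0.028,0,0],"turn": 0},
    {"linear": [-0.026,0,0],"turn": 0},
    {"linear": [0,0,0],"turn": 0},
    {"linear": [0,0,0],"turn": 0}
  ]
}}

```text
t: 9.95
ee_pos: [541.5, -42.2, 282.3]
orientation: [-2.576, -1.797, 0.0]
ft_force: [-0.7, 0.4, -0.1]
width: 40.2
grasp_force: 0.0
```

Run:
```python
from h import *
import pickle
o=ctrl.get_obs(); R=cv2.Rodrigues(np.array(o["orientation"]))[0]
print(o["t"],np.round(o["ee_pos"],1),np.round(R[:2,0],3))
w=grab("wrist"); pickle.dump(w,open("w2.pkl","wb"))
g=proj(w,[[570,35,46],[595.6,49,18],[570,35,192]]); print(np.round(g))
cv2.imwrite("pics/w2.png",w["frame"])
```

```text
9.95 [541.5 -42.2 282.3] [0.346 0.938]
[[274. 108.]
 [290.  89.]
 [274. 105.]]
```

View pics/w2.png

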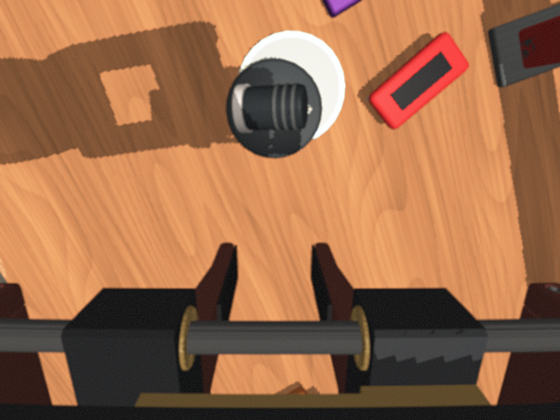

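The wrist view shows the foot centred at about (274,108), right where predicted. The pad is centred at about (290,88), and the head lies square to the push axis.

```bash
cat >> h.py <<'E'
def edge(mask,c,angs,rmin,rmax):
    out=[]
    for a in np.radians(list(angs)):
        rr=np.arange(rmin,rmax,.25); us=c[0]+rr*np.cos(a); vs=c[1]+rr*np.sin(a)
        k=[j for j in range(len(rr)) if 0<=us[j]<559 and 0<=vs[j]<419 and mask[int(vs[j]+.5),int(us[j]+.5)]]
        if k: out.append((us[k[-1]],vs[k[-1]]))
    return out
def meas(w,fc,pc,fa,pa,rf,rp):
    hsv=cv2.cvtColor(w["frame"],cv2.COLOR_BGR2HSV)
    wh=(hsv[...,1]<60)&(hsv[...,2]>120); dk=(hsv[...,2]<130)&(hsv[...,1]<90)
    P=circ([onz(w,*p,18) for p in edge(wh,pc,pa,rp-12,rp+8)])
    F=circ([onz(w,*p,46) for p in edge(dk,fc,fa,rf-10,rf+8)])
    print("pad",np.round(P,1),"foot",np.round(F,1)); return P,F
E
python3 - <<'E'
from h import *
import pickle
w=pickle.load(open("w2.pkl","rb"))
meas(w,(274,107.5),(290,88),list(range(10,130,6))+list(range(195,215,6)),range(-90,45,6),48,57)
E
```

```text
pad [595.7  48.5  64. ] foot [569.1  34.   52.8]
```

{"op": "arm_command", "data": {
  "series": [
    {"linear": [0,0,0.028],"turn": 0},
    {"linear": [0,0,0.028],"turn": 0},
    {"linear": [0,0,0.028],"turn": 0},
    {"linear": [0,0,0.028],"turn": 0},
    {"linear": [0,0,0.028],"turn": 0},
    {"linear": [0,0,0.028],"turn": 0},
    {"linear": [0,0,0.028],"turn": 0},
    {"linear": [0,0,0.026],"turn": 0},
    {"linear": [0,0,0.013],"turn": 0},
    {"linear": [0,0,0.005],"turn": 0}
  ]
}}

```text
t: 11.0
ee_pos: [541.0, -41.5, 41.2]
orientation: [-2.574, -1.799, 0.003]
ft_force: [-1.0, 0.2, -0.4]
width: 39.9
grasp_force: 0.0
```

{"op": "arm_command", "data": {
  "series": [
    {"linear": [0.003,0,0],"turn": 0},
    {"linear": [0.003,0,0],"turn": 0},
    {"linear": [0.003,0,0],"turn": 0},
    {"linear": [0.002,0,0],"turn": 0},
    {"linear": [0.002,0,0],"turn": 0},
    {"linear": [0.0015,0,0],"turn": 0},
    {"linear": [0.0015,0,0],"turn": 0},
    {"linear": [0.001,0,0],"turn": 0},
    {"linear": [0.001,0,0],"turn": 0},
    {"linear": [0.001,0,0],"turn": 0}
  ]
}}

```text
t: 12.0
ee_pos: [548.0, -24.7, 42.6]
orientation: [-2.576, -1.798, 0.0]
ft_force: [0.7, -0.1, -0.2]
width: 39.8
grasp_force: 0.0
```

{"op": "arm_command", "data": {
  "series": [
    {"linear": [0.0014,0.0005,0],"turn": 0},
    {"linear": [0.0014,0.0005,0],"turn": 0},
    {"linear": [0.0014,0.0005,0],"turn": 0},
    {"linear": [0.0014,0.0005,0],"turn": 0},
    {"linear": [0.0014,0.0005,0],"turn": 0},
    {"linear": [0.0014,0.0005,0],"turn": 0},
    {"linear": [0.0014,0.0005,0],"turn": 0},
    {"linear": [0.0014,0.0005,0],"turn": 0},
    {"linear": [0.0014,0.0005,0],"turn": 0},
    {"linear": [0.0014,0.0005,0],"turn": 0}
  ]
}}

```text
t: 13.0
ee_pos: [557.6, -13.1, 42.7]
orientation: [2.576, 1.798, 0.0]
ft_force: [-2.6, -2.0, 0.3]
width: 39.9
grasp_force: 1.3
```

{"op": "arm_command", "data": {
  "series": [
    {"linear": [0.0014,0.0005,0],"turn": 0},
    {"linear": [0.0014,0.0005,0],"turn": 0},
    {"linear": [0.0014,0.0005,0],"turn": 0},
    {"linear": [0.0014,0.0005,0],"turn": 0},
    {"linear": [0.0014,0.0005,0],"turn": 0},
    {"linear": [0.0014,0.0005,0],"turn": 0},
    {"linear": [0.0014,0.0005,0],"turn": 0},
    {"linear": [0.0014,0.0005,0],"turn": 0},
    {"linear": [0.0014,0.0005,0],"turn": 0},
    {"linear": [0.0014,0.0005,0],"turn": 0}
  ]
}}

```text
t: 14.0
ee_pos: [567.1, -1.7, 42.7]
orientation: [2.576, 1.798, -0.0]
ft_force: [-1.8, -2.4, -0.3]
width: 40.1
grasp_force: 1.3
```

{"op": "arm_command", "data": {
  "series": [
    {"linear": [0.0014,0.0005,0],"turn": 0},
    {"linear": [0.0014,0.0005,0],"turn": 0},
    {"linear": [0.0014,0.0005,0],"turn": 0},
    {"linear": [0.0014,0.0005,0],"turn": 0},
    {"linear": [0.0014,0.0005,0],"turn": 0},
    {"linear": [0.0014,0.0005,0],"turn": 0},
    {"linear": [0.001,0.0004,0],"turn": 0},
    {"linear": [0.0006,0.0002,0],"turn": 0},
    {"linear": [0,0,0],"turn": 0}
  ]
}}

```text
t: 14.9
ee_pos: [574.0, 6.5, 42.7]
orientation: [2.576, 1.798, 0.0]
ft_force: [-1.1, -2.0, -0.2]
width: 39.8
grasp_force: 0.8
```

{"op": "arm_command", "data": {
  "series": [
    {"linear": [-0.003,0,0],"turn": 0},
    {"linear": [-0.007,0,0],"turn": 0},
    {"linear": [-0.012,0,0],"turn": 0},
    {"linear": [0,0,0],"turn": 0},
    {"linear": [0,0,-0.04],"turn": 0},
    {"linear": [0,0,-0.042],"turn": 0},
    {"linear": [0,0,-0.042],"turn": 0},
    {"linear": [0,0,-0.042],"turn": 0},
    {"linear": [0,0,-0.042],"turn": 0},
    {"linear": [0,0,-0.032],"turn": 0}
  ]
}}

```text
t: 15.9
ee_pos: [566.6, -14.6, 285.6]
orientation: [2.575, 1.797, 0.004]
ft_force: [-0.3, -0.1, -0.7]
width: 40.1
grasp_force: 0.0
```

{"op": "arm_command", "data": {
  "series": [
    {"linear": [-0.02,0,0],"turn": 0},
    {"linear": [0,0,0],"turn": 0},
    {"linear": [0,0,0],"turn": 0}
  ]
}}

```text
t: 16.2
ee_pos: [558.9, -33.3, 282.4]
orientation: [-2.577, -1.796, 0.0]
ft_force: [-0.7, 0.4, -0.7]
width: 40.2
grasp_force: 0.0
```

Run:
```python
from h import *
import pickle
o=ctrl.get_obs(); R=cv2.Rodrigues(np.array(o["orientation"]))[0]
print(o["t"],np.round(o["ee_pos"],1),np.round(R[:2,0],3))
w=grab("wrist"); pickle.dump(w,open("w3.pkl","wb"))
g=proj(w,[[595,64,46],[595.7,48.7,18],[595,64,192]]); print(np.round(g))
meas(w,g[0],g[1],list(range(10,130,6))+list(range(195,215,6)),list(range(10,170,6)),48,57)
cv2.imwrite("pics/w3.png",cv2.resize(w["frame"][20:240,160:400],None,fx=2.5,fy=2.5))
```

```text
16.2 [558.9 -33.3 282.4] [0.346 0.938]
[[274.  88.]
 [279. 102.]
 [274.  72.]]
pad [596.   48.7  64.3] foot [593.1  60.9  51.8]
```

View pics/w3.png

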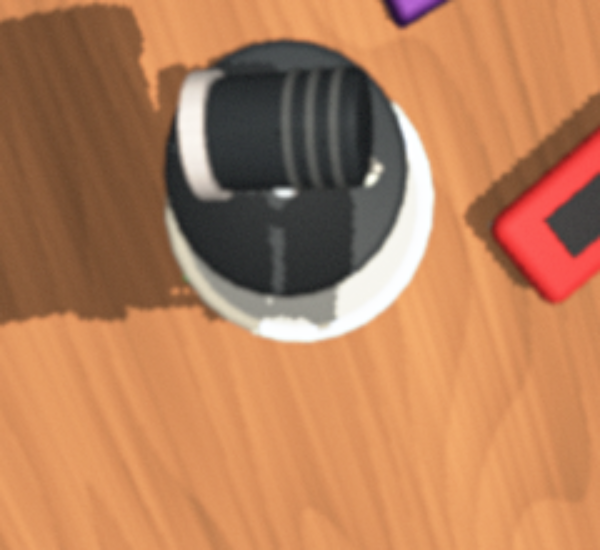

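The crop (2.5×, origin (160,20)) shows the foot centred at (287,168), i.e. pixel (274.8,87.4) and world (596,64). The pad shows a wide margin on the near side only. What remains is about 15.5 mm in -y. Before lowering there I'll check where the wax ends.

Run:
```python
from h import *
import pickle
t=pickle.load(open("ims0.pkl","rb"))["top"]; hsv=cv2.cvtColor(t["frame"],cv2.COLOR_BGR2HSV)
m=cv2.inRange(hsv,(125,80,40),(160,255,255)); m[:,280:]=0
c=max(cv2.findContours(m,cv2.RETR_EXTERNAL,cv2.CHAIN_APPROX_NONE)[0],key=cv2.contourArea)
print([np.round(onz(t,*p,22)[:2]) for p in cv2.boxPoints(cv2.minAreaRect(c))])
```

```text
[array([741., 161.]), array([748., 123.]), array([663., 108.]), array([657., 146.])]
```

{"op": "arm_command", "data": {
  "series": [
    {"linear": [0.03,-0.0028,0],"turn": 0},
    {"linear": [0.03,-0.0028,0],"turn": 0},
    {"linear": [0.03,-0.0028,0],"turn": 0},
    {"linear": [0.03,-0.0028,0],"turn": 0},
    {"linear": [0.03,-0.0028,0],"turn": 0},
    {"linear": [0.03,-0.0028,0],"turn": 0},
    {"linear": [0,0,0],"turn": -0.11},
    {"linear": [0,0,0],"turn": -0.115},
    {"linear": [0,0,0],"turn": 0},
    {"linear": [0,0,0],"turn": 0}
  ],
  "jaw": -0.32
}}

```text
t: 17.25
ee_pos: [605.3, 141.9, 281.8]
orientation: [-2.36, -2.072, 0.002]
ft_force: [0.4, -0.2, 0.1]
width: 29.7
grasp_force: 0.0
```

Run:
```python
from h import *
o=ctrl.get_obs(); R=cv2.Rodrigues(np.array(o["orientation"]))[0]
T=np.array(o["ee_pos"]);u=R[:2,0]; print(o["t"],np.round(T,1),np.round(u,3),np.round(o["width"],1))
M=R[:2,:2].T
print("standoff shift",M@(np.array([596,64.3])+77*u-T[:2]),"end",np.array([596,48.7])+62.9*u,"-y dir",M@[0,-1])
```

```text
17.25 [605.3 141.9 281.8] [0.129 0.992] 29.7
standoff shift [-1.20469027  0.79546418] end [604.14432516 111.07050193] -y dir [-0.99158191  0.12948088]
```

{"op": "arm_command", "data": {
  "series": [
    {"linear": [0,0,0.028],"turn": 0},
    {"linear": [0,0,0.028],"turn": 0},
    {"linear": [0,0,0.028],"turn": 0},
    {"linear": [0,0,0.028],"turn": 0},
    {"linear": [0,0,0.028],"turn": 0},
    {"linear": [0,0,0.028],"turn": 0},
    {"linear": [0,0,0.028],"turn": 0},
    {"linear": [0,0,0.026],"turn": 0},
    {"linear": [0,0,0.012],"turn": 0},
    {"linear": [0,0,0.005],"turn": 0}
  ]
}}

```text
t: 18.25
ee_pos: [604.9, 141.4, 42.3]
orientation: [-2.359, -2.073, 0.003]
ft_force: [0.2, 0.0, 0.5]
width: 29.9
grasp_force: 0.0
```

{"op": "arm_command", "data": {
  "series": [
    {"linear": [-0.003,0,0],"turn": 0},
    {"linear": [-0.003,0,0],"turn": 0},
    {"linear": [-0.003,0,0],"turn": 0},
    {"linear": [-0.002,0.0005,0],"turn": 0},
    {"linear": [-0.0015,0.0003,0],"turn": 0},
    {"linear": [-0.0015,0.0002,0],"turn": 0},
    {"linear": [-0.0015,0.0002,0],"turn": 0},
    {"linear": [-0.0015,0.0002,0],"turn": 0},
    {"linear": [-0.0015,0.0002,0],"turn": 0},
    {"linear": [-0.0015,0.0002,0],"turn": 0}
  ]
}}

```text
t: 19.25
ee_pos: [605.0, 121.8, 43.8]
orientation: [-2.358, -2.076, -0.001]
ft_force: [-0.6, 3.2, 2.3]
width: 30.1
grasp_force: 1.9
```

{"op": "arm_command", "data": {
  "series": [
    {"linear": [-0.0015,0.0002,0],"turn": 0},
    {"linear": [-0.0015,0.0002,0],"turn": 0},
    {"linear": [-0.0015,0.0002,0],"turn": 0},
    {"linear": [-0.001,0.0001,0],"turn": 0},
    {"linear": [-0.0005,0.0001,0],"turn": 0},
    {"linear": [0,0,0],"turn": 0}
  ]
}}

```text
t: 19.85
ee_pos: [605.0, 115.3, 43.6]
orientation: [2.358, 2.076, -0.0]
ft_force: [-0.5, 2.4, 2.0]
width: 30.1
grasp_force: 1.3
```

{"op": "arm_command", "data": {
  "series": [
    {"linear": [-0.001,0.0001,0],"turn": 0},
    {"linear": [-0.001,0.0001,0],"turn": 0},
    {"linear": [-0.001,0.0001,0],"turn": 0},
    {"linear": [-0.0008,0.0001,0],"turn": 0},
    {"linear": [0,0,0],"turn": 0},
    {"linear": [0,0,0],"turn": 0}
  ]
}}

```text
t: 20.45
ee_pos: [604.8, 111.5, 43.6]
orientation: [2.358, 2.076, -0.0]
ft_force: [-0.4, 1.2, 2.5]
width: 29.8
grasp_force: 1.0
```

{"op": "arm_command", "data": {
  "series": [
    {"linear": [0.001,0,0],"turn": 0},
    {"linear": [0.003,0,0],"turn": 0},
    {"linear": [0.007,0,0],"turn": 0},
    {"linear": [0.007,0,0],"turn": 0},
    {"linear": [0,0,-0.03],"turn": 0},
    {"linear": [0,0,-0.042],"turn": 0},
    {"linear": [0,0,-0.042],"turn": 0},
    {"linear": [0,0,-0.042],"turn": 0},
    {"linear": [0,0,-0.042],"turn": 0},
    {"linear": [0,0,-0.042],"turn": 0}
  ]
}}

```text
t: 21.45
ee_pos: [606.8, 130.1, 285.5]
orientation: [2.357, 2.077, -0.0]
ft_force: [0.8, 0.4, 0.9]
width: 30.1
grasp_force: 0.0
```

{"op": "arm_command", "data": {
  "series": [
    {"linear": [-0.04,0,0],"turn": 0},
    {"linear": [-0.04,0,0],"turn": 0},
    {"linear": [-0.04,0,0],"turn": 0},
    {"linear": [-0.04,0,0],"turn": 0},
    {"linear": [0,0,0],"turn": 0},
    {"linear": [0,0,0],"turn": 0}
  ]
}}

```text
t: 22.05
ee_pos: [586.8, -29.4, 283.8]
orientation: [-2.36, -2.074, -0.0]
ft_force: [-0.4, 0.5, 1.4]
width: 29.8
grasp_force: 0.0
```

Run:
```python
from h import *
import pickle
o=ctrl.get_obs(); R=cv2.Rodrigues(np.array(o["orientation"]))[0]
print(o["t"],np.round(o["ee_pos"],1),np.round(R[:2,0],3))
w=grab("wrist"); s=grab("scene"); pickle.dump((w,s),open("w4.pkl","wb"))
g=proj(w,[[596,48.7,46],[596,48.7,18]]); print(np.round(g,1))
cu,cv_=np.round(g[1]).astype(int); x0=cu-80; y0=max(cv_-80,0); print(x0,y0)
W=cv2.resize(w["frame"][y0:y0+160,x0:x0+160],(480,480),interpolation=cv2.INTER_CUBIC)
S=cv2.resize(s["frame"][160:260,280:345],(312,480),interpolation=cv2.INTER_CUBIC)
cv2.imwrite("pics/w4.png",np.hstack([W,S]))
```

```text
22.05 [586.8 -29.4 283.8] [0.128 0.992]
[[273.4 111.8]
 [273.5 111.9]]
193 32
```

View pics/w4.png

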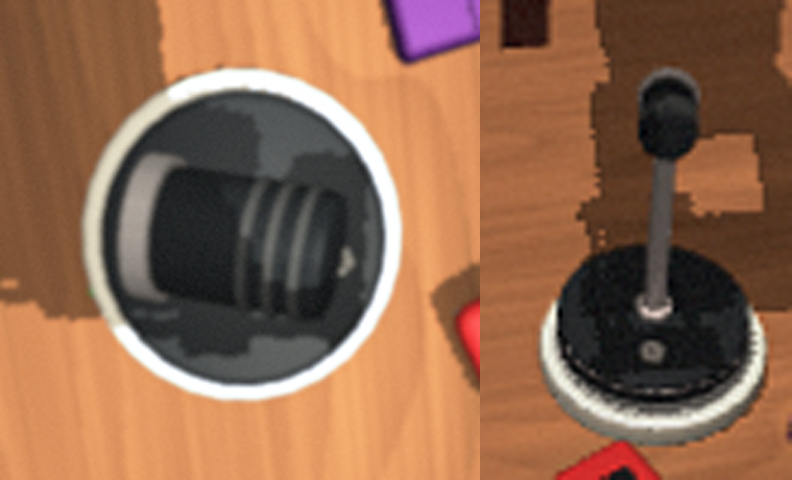

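The wrist view shows the pad circle centred at crop (242,234) and the foot at (244,239). That is under 2 mm off, with an even white margin all round and the lamp upright. The gripper is clear, so I'm handing in.

```bash
python3 -c "
from workcell import ctrl
print(ctrl.close_job())"
```

```text
the job is handed in; nothing more can be done
None
```

I nudged the lamp's foot to about 2 mm from the pad's centre by the last wrist-camera view (6 mm is allowed). The lamp is upright, the gripper is clear, and I handed the job in at about 22 s of the 58 s.

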